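# Switch on the gauge box with its locking toggle

## Task

Switch on the pump control box that has the round pressure gauge on its top: pull its steel locking toggle outward along its length until it clears the lock bridge, flip it over from the near side to the side of the gauge, and let go so that it drops back fully home into the notch there. Leave the toggle of the other box, the one with the black turning knob, as it is.

Things in the scene. Friction and masses are not known exactly. Their poses are not given: they have to be found in the camera images.
- gauge_box: Grey box 124x92x60 mm (x,y,z), fixed on the bench; on top a round pressure gauge (52 mm wide, 18 mm high, at x=+31) and a steel locking toggle. Origin: centre of underside; z up, x from toggle to gauge, away from the robot within 20 deg. Toggle pivot at x=-27, y=0, z=+50 mm; bat swings in the x-z plane. Lock bridge round its stem: dark steel, 18 mm above the box top; knob box has the same toggle.
- gauge_toggle (a joint): Lean of the gauge box's bat, rad: 0 = off (0.35 rad from vertical to the box's -x), 0.35 = upright, 0.70 = on (leaning to the gauge, +x). Slight friction, no spring; locked at both ends unless pulled out. Bat: tapered round steel handle from 38 mm (11 mm thick) to 68 mm (17 mm thick) from the pivot, end at 78 mm; grip it across the box's y at about 62 mm.
- gauge_pull (a joint): How far that bat is pulled out along its own length, m: 0 = home in its notch, stop at 0.018. A spring draws it home, about 4 N at 0, 7.5 N at 0.014. A cross-bar (24 mm) on its stem clears the lock bridge from about 0.008; 0.012 to 0.015 is a good pull, kept up until the bat has swung right over.
- knob_grip (a point): Point in the middle of the other toggle's handle, 62 mm from its pivot: the same toggle, also off, on a like box (either left or right of the gauge box) that has a 24 mm black turning knob instead of the gauge. It must stay as it is.

How it is judged:
By the outcome, as a careful person would: the job done as asked, in the order asked, and still so for the second after the job is handed in, with the robot touching nothing.
It also fails if it takes over 32 s, if anything falls off the work surface, if the arm or the gripper's body presses on something with over 40 N, if the wrist force passes 120 N, or if a joint passes its speed limit or range.

## Robot

A 6-joint arm with a two-finger parallel gripper is mounted at the origin on a cart in front of the work surface, level with it; the furniture and walls round the work are solid. World frame = base frame: x ahead of the robot, y to its left, z up, the work surface at z = 0. Lengths are in mm, angles in rad, forces in N, time in s.
With the tool pointing down it reaches from about 325 to 925 mm from the base axis. Payload 3.1 kg.
Tool frame: the origin (TCP) lies at the very end of the fingers, on their centre line; the grasp point (between the pads) lies 19 mm behind it; x points along the fingers, y is the direction in which the jaws open and shut, and the axes are right-handed (so a half turn about x gives the same grasp; the last joint's range is limited). The gripper opens to 85 mm and grips with 20 to 120 N. Pads are 22 mm wide; open, the fingers measure 114 mm over their backs; the gripper's body (76 mm by 85 mm) begins 54 mm behind the grasp point. The pads swing forward as they close: fully open they stand 13 mm farther back than shut.
Start: joints at [-1.265, 0.217, 1.613, -0, 1.311, -0.112], TCP at [253.616, -571.243, 231.3] pointing down, gripper open.
Joint ranges: [-2.75, 2.75], [-0.78, 2.1], [0.31, 2.55], [-1.13, 4.27], [0.13, 2.63], [-2.58, 2.58]. Speed limits (rad/s): [2.79, 2.79, 3.14, 3.14, 3.14, 3.14].

## Interface

Orientations are given as a rotation vector (axis times angle).
In Python, from workcell import bot, eyes, job gives the robot as it stands.
- The arm moves only by the shell command python3 -m pendant 'ROWS' [FORCE]. ROWS is JSON, a list of rows, each a list of 3 entries, a list of its own where there are three numbers: the turn, a rotation vector about the tool's x, y, z in rad, then the shift along the tool's x, y, z in cm, then the opening in per cent of the stroke, from 0 (shut) to 100 (fully open). In form: [[[wx, wy, wz], [dx, dy, dz], claw], ...]. A call has 1 to 8 rows; each row shifts and turns the commanded pose from where the row before left it, along the tool's axes as they then stand; what a row does not reach is not made up. A row lasts 1/10 s, in which the tool goes at most 50 mm and 8.59 degrees, less where a joint would pass 70% of its speed; a pose out of reach is approached as far as the arm can. A call is refused whole if a number of a shift passes 5 or a number of a turn 0.15, either way. A call with a gripper value outside its range is refused whole. The fingers move at their own pace and stop on an object; FORCE is the grip in N (left out, the last holds). Time passes only in rows, so rows that do not move let the fingers close. It gives the time, the measured TCP pose, the force and the opening at its end, in the units of the state.
- bot.sense(): the state, without advancing time (a new reading comes with each control period).
- eyes.camera(name): name is "side" or "top" or "wrist"; returns a dict with "image" (400x640x3 uint8, red, green, blue), "intrinsics" (3x3 intrinsics, pixels), "rvec" (rotation vector, rad) and "tvec" (3), from world to camera coordinates, as OpenCV has them; the wrist camera has in their place "tool_from_camera" (4x4, takes a point from camera to tool coordinates, whose origin is the TCP and whose axes are the tool frame's). Camera axes: x right, y down, z forward; pixel columns grow to the right and rows downward; lengths in mm; the calibration is good to about 2 mm. A picture is of the moment at which its call begins: read the wrist's pose just before it. There is no depth.
- job.job_done(): hands the job in, once; it reports no verdict.
The state is a dict: "time": time; "joints": joint angles; "qd": joint speeds; "effort": joint torques, N m; "tool_pos": TCP position; "ee_rot": TCP orientation; "force": force on the tool from outside, world axes, zero at the start; "torque": the same for the moment, N m; "opening": finger opening in mm.
Only numpy, scipy, OpenCV 4.12 (cv2) and the standard library are available. Lean on these libraries where they do the work, as an engineer would, in place of code of your own. Each camera call takes 0.05 s, during which the arm holds its last target.

## Working session

There is one attempt and no reset: what is moved stays moved. The work goes in short steps, Python scripts to look and compute and a shell command to move; the robot and the scene stay as the last step left them, time stands still between calls to the robot, and variables do not carry over. Pictures are saved under pics/ and viewed, and the job is handed in when it is done.

```bash
mkdir -p pics; ls; python3 - <<'E'
from workcell import bot, eyes, job
import cv2
print(bot.sense())
for n in ("side","top"):
    c=eyes.camera(n); cv2.imwrite(f"pics/{n}0.png",c["image"][:,:,::-1]); print(n,c["intrinsics"],c["rvec"],c["tvec"])
E
```

```text
pics
{'time': 0.0, 'joints': array([-1.26518565e+00,  2.17784205e-01,  1.61491389e+00, -8.61313333e-06,
        1.31129560e+00, -1.12202521e-01]), 'qd': array([ 0.0004298 ,  0.00034297, -0.00073751,  0.00058834, -0.00072954,
        0.00029526]), 'effort': array([ 2.15587625e-04, -3.96839976e+01, -3.03853190e+01, -2.83164482e-04,
        9.77809686e-03, -3.36757342e-07]), 'tool_pos': array([ 253.37383025, -570.45461714,  229.96020373]), 'ee_rot': array([ 1.99174896,  0.42473653, -1.99223789]), 'force': array([-0.59453513, -0.01216814,  0.86445674]), 'torque': array([-0.09284763, -0.03556643,  0.02596976]), 'opening': 85.1960048645431}
side [[395.9345477    0.         320.67094203]
 [  0.         395.9345477  199.76611075]
 [  0.           0.           1.        ]] [ 0.26484225 -2.66368311  1.44906673] [469.40368167 117.0062932  849.10048333]
top [[456.62789531   0.         322.87839067]
 [  0.         456.62789531 195.89621021]
 [  0.           0.           1.        ]] [ 2.15290194 -2.17461754  0.13174714] [  -2.50917962  484.90689888 1292.40712496]
```

View pics/side0.png

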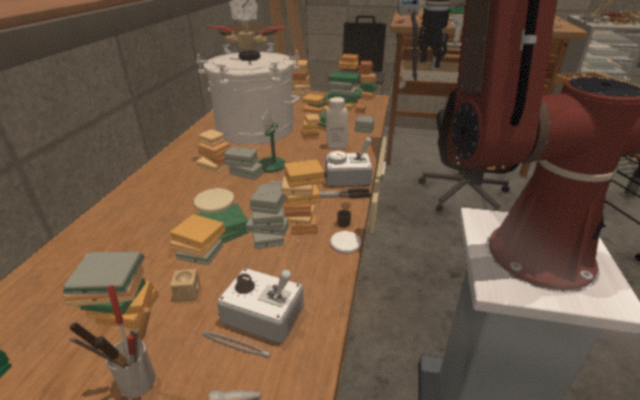

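View pics/top0.png

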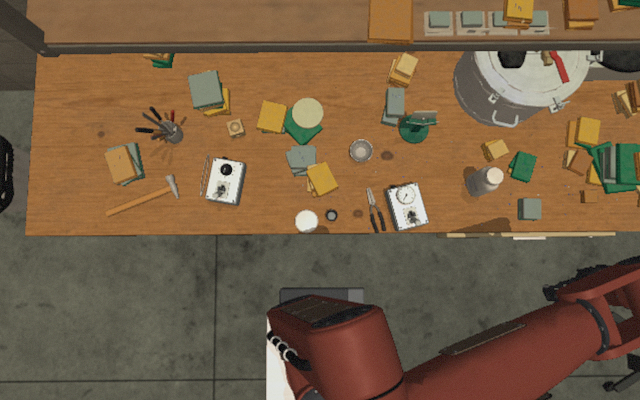

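Top view: gauge box at about (408,205), with its gauge at (405,194); knob box at (224,181). Side view: gauge box at (348,165). I'll zoom in on both.

```bash
cat > h.py <<'E'
import numpy as np, cv2
from scipy.spatial.transform import Rotation as R
def ray(c,uv):
    K=c["intrinsics"];M=cv2.Rodrigues(np.array(c["rvec"]))[0];t=np.array(c["tvec"]).reshape(3)
    d=M.T@np.linalg.solve(K,[uv[0],uv[1],1.]);o=-M.T@t
    return o,d/np.linalg.norm(d)
def plane(c,uv,z):
    o,d=ray(c,uv);return o+d*(z-o[2])/d[2]
def proj(c,p):
    return cv2.projectPoints(np.array(p,float).reshape(-1,3),np.array(c["rvec"]),np.array(c["tvec"]),c["intrinsics"],None)[0].reshape(-1,2)
E
python3 - <<'E'
from workcell import bot, eyes, job
from h import *
c=eyes.camera("top");im=c["image"][:,:,::-1]
cv2.imwrite("pics/topz.png",cv2.resize(im[165:245,360:460],None,fx=7,fy=7,interpolation=cv2.INTER_CUBIC))
s=eyes.camera("side");im2=s["image"][:,:,::-1]
cv2.imwrite("pics/sidez.png",cv2.resize(im2[125:205,300:400],None,fx=7,fy=7,interpolation=cv2.INTER_CUBIC))
# white top mask
hsv=cv2.cvtColor(im,cv2.COLOR_BGR2HSV)
m=((hsv[...,1]<40)&(hsv[...,2]>130)).astype(np.uint8)
m[:, :380]=0;m[:,440:]=0;m[:170]=0;m[240:]=0
m=cv2.morphologyEx(m,cv2.MORPH_CLOSE,np.ones((7,7)))
cs=cv2.findContours(m,cv2.RETR_EXTERNAL,2)[0];k=max(cs,key=cv2.contourArea)
r=cv2.minAreaRect(k);b=cv2.boxPoints(r);print(r,b)
for p in b: print(plane(c,p,60).round(1))
print(plane(c,r[0],60))
print("cam",ray(c,(0,0))[0],ray(s,(0,0))[0])
E
```

```text
((408.0763854980469, 206.05862426757812), (42.370418548583984, 30.545215606689453), 74.35775756835938) [[387.65726 189.77599]
 [417.0712  181.54008]
 [428.4955  222.34126]
 [399.08157 230.57716]]
[ 496.8 -190.6   60. ]
[ 519.5 -274.7   60. ]
[ 403.5 -302.8   60. ]
[ 381.3 -219.5   60. ]
[ 449.97663463 -246.92535772   60.        ]
cam [3.31400111e+02 1.82342875e-01 1.34001161e+03] [329.74370368 729.35750411 560.63235805]
```

```bash
python3 -c "print(1)"
```

```text
1
```

View pics/topz.png

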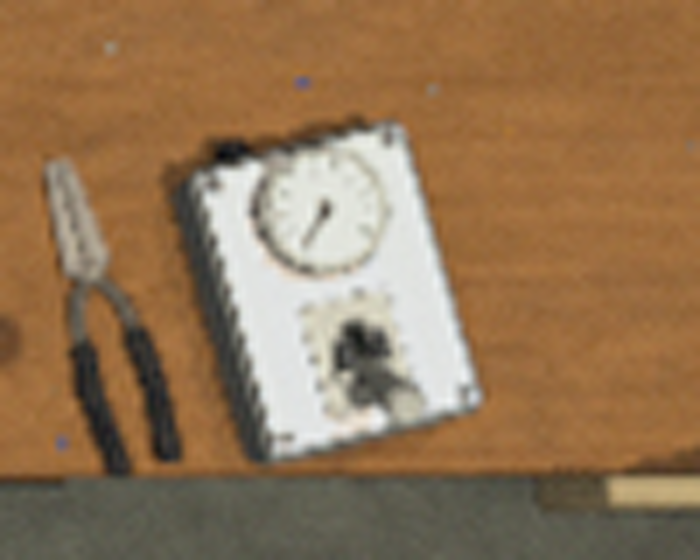

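View pics/sidez.png

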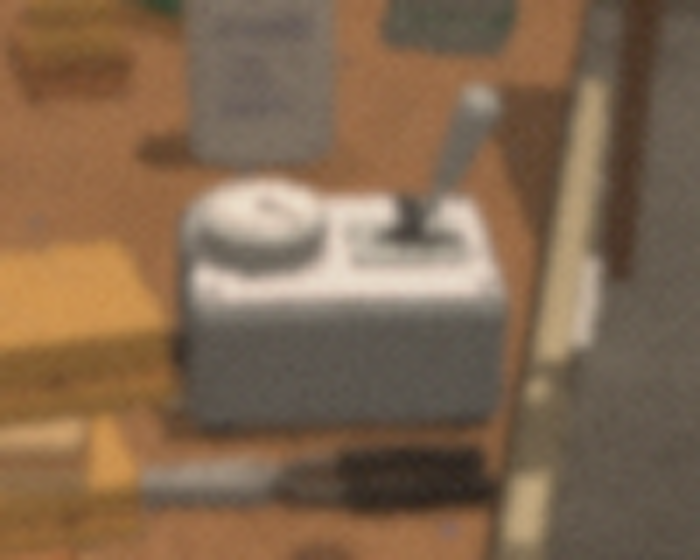

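```bash
cat > fit.py <<'E'
from workcell import eyes
from h import *
from scipy.optimize import least_squares
c=eyes.camera("top");s=eyes.camera("side")
z=lambda L,o:np.array(L,float)/7+o-0.43
T=z([(188,178),(402,122),(482,405),(262,460),(321,210)],(360,165))
S=z([(186,203),(505,297),(192,296),(258,213)],(300,125))
W=np.array([[62,46,60],[62,-46,60],[-62,-46,60],[-62,46,60],[31,0,78]])
SW=np.array([[62,-46,60],[-62,46,60],[62,46,60],[31,0,78]])  # side view
def w(p,L):return np.c_[R.from_euler('z',p[2]).apply(L)]+[p[0],p[1],0]
def f(p,ws=0):return np.r_[(proj(c,w(p,W))-T).ravel(),ws*(proj(s,w(p,SW))-S).ravel()]
for ws in (0,.7):
    r=least_squares(f,[450,-247,.24],args=(ws,),x_scale=[1,1,.01],loss='soft_l1');p=r.x
    print(ws,p[:2].round(1),p[2].round(4),"\n",f(p,1).reshape(-1,2).round(1).tolist())
    tip=w(p,np.array([[-27-78*np.sin(.35),0,50+78*np.cos(.35)]]))
    print("tip",tip,"top err",proj(c,tip)-z([(405,402)],(360,165)),"side err",proj(s,tip)-z([(483,98)],(300,125)))
E
python3 fit.py
```

```text
0 [ 450.2 -244.4] 0.2337 
 [[-0.7, -1.3], [0.1, -1.0], [0.3, 1.0], [0.1, 1.1], [0.0, 0.1], [-0.9, -1.0], [1.4, 0.0], [-0.3, 1.0], [0.9, -1.1]]
tip [[ 397.93000482 -256.81039341  123.2710716 ]] top err [[-0.51893009  1.22458168]] side err [[ 0.64055616 -0.52185691]]
0.7 [ 450.5 -244.3] 0.2304 
 [[-0.7, -1.4], [0.1, -1.1], [0.3, 1.0], [0.0, 0.9], [0.0, -0.0], [-1.0, -1.0], [1.3, 0.1], [-0.4, 1.0], [0.8, -1.1]]
tip [[ 398.1297829  -256.54349305  123.2710716 ]] top err [[-0.62145542  1.15066239]] side err [[ 0.55616935 -0.48745431]]
```

```bash
cat > goal.py <<'E'
from h import *
P=np.array([450.3,-244.4]);YAW=.232
BX=R.from_euler('z',YAW)
def setpose(p,yaw):
    global P,YAW,BX
    P=np.array(p);YAW=yaw;BX=R.from_euler('z',yaw)
def target(lean,dist,flip=1):
    """lean 0..0.7 ; dist of TCP from pivot"""
    a=lean-.35
    ax=np.array([np.sin(a),0,np.cos(a)])
    piv=np.array([-27,0,50.])
    X=-ax;Y=np.array([0,flip,0.]);Z=np.cross(X,Y)
    rot=BX*R.from_matrix(np.c_[X,Y,Z])
    return BX.apply(piv+ax*dist)+[P[0],P[1],0],rot
def delta(st,tp,tr):
    r=R.from_rotvec(st["ee_rot"])
    w=(r.inv()*tr).as_rotvec()
    return w, r.inv().apply(tp-st["tool_pos"])/10, tr.inv().apply(tp-st["tool_pos"])/10
E
python3 - <<'E'
from workcell import bot,eyes
from goal import *
np.set_printoptions(suppress=True,precision=3)
st=bot.sense()
print(R.from_rotvec(st["ee_rot"]).as_matrix())
for f in(1,-1):
    tp,tr=target(0,43+120,f); print(f,tp,*delta(st,tp,tr))
c=eyes.camera("top");print("bottle",plane(c,(490,185),100),plane(c,(490,185),0))
E
```

```text
[[-0.     0.406 -0.914]
 [ 0.001 -0.914 -0.406]
 [-1.    -0.001 -0.   ]]
1 [ 369.628 -263.459  203.118] [-2.913 -0.049  0.515] [  2.792 -23.393 -23.087] [ 8.9   27.257 16.306]
-1 [ 369.628 -263.459  203.118] [0.184 0.349 0.033] [  2.792 -23.393 -23.087] [  8.9   -27.257 -16.306]
bottle [ 502.112 -466.244  100.   ] [ 515.879 -503.858    0.   ]
```

```bash
python3 -m pendant '[[[0.046,0.087,0.008],[0,0,0],70],[[0.046,0.087,0.008],[0,0,0],70],[[0.046,0.087,0.008],[0,0,0],70],[[0.046,0.087,0.008],[0,0,0],70]]' 
python3 -m pendant '[[[0,0,0],[1.1,-3.4,-2.0],70],[[0,0,0],[1.1,-3.4,-2.0],70],[[0,0,0],[1.1,-3.4,-2.0],70],[[0,0,0],[1.1,-3.4,-2.0],70],[[0,0,0],[1.1,-3.4,-2.0],70],[[0,0,0],[1.1,-3.4,-2.0],70],[[0,0,0],[1.1,-3.4,-2.0],70],[[0,0,0],[1.1,-3.4,-2.0],70]]'
python3 -m pendant '[[[0,0,0],[0,0,0],70],[[0,0,0],[0,0,0],70],[[0,0,0],[0,0,0],70]]'
cat > st.py <<'E'
import sys
from workcell import bot,eyes
from goal import *
np.set_printoptions(suppress=True,precision=3)
st=bot.sense()
lean,dist=float(sys.argv[1]),float(sys.argv[2])
tp,tr=target(lean,dist,-1)
print("t",st["time"],"q",st["joints"],"F",st["force"],"op",st["opening"]); print("tool",st["tool_pos"],"->",*delta(st,tp,tr))
if len(sys.argv)>3:
    c=eyes.camera("wrist");np.savez("w.npz",T=c["tool_from_camera"],K=c["intrinsics"],p=st["tool_pos"],r=st["ee_rot"])
    cv2.imwrite(sys.argv[3],c["image"][:,:,::-1]); print(c["tool_from_camera"])
E
python3 st.py 0 163 pics/w1.png
```

```text
time: 0.75
tool_pos: [253.7, -571.6, 231.9]
ee_rot: [2.457, 0.284, -1.715]
force: [-0.4, 0.1, -0.1]
opening: 59.7
time: 1.55
tool_pos: [367.0, -263.6, 203.5]
ee_rot: [2.454, 0.285, -1.718]
force: [0.6, -0.5, 0.9]
opening: 59.8
time: 1.85
tool_pos: [366.8, -266.2, 204.1]
ee_rot: [2.453, 0.284, -1.717]
force: [-0.2, 0.3, -0.3]
opening: 59.8
t 1.85 q [-1.008 -0.265  2.174  0.363  1.14   0.193] F [-0.177  0.325 -0.35 ] op 59.821200462546685
tool [ 366.777 -266.209  204.051] -> [-0.     0.001 -0.001] [ 0.204 -0.202 -0.288] [ 0.205 -0.202 -0.288]
[[  -0.      -0.314    0.95  -143.041]
 [   1.      -0.      -0.      -0.515]
 [   0.       0.95     0.314  -81.044]
 [   0.       0.       0.       1.   ]]
```

View pics/w1.png

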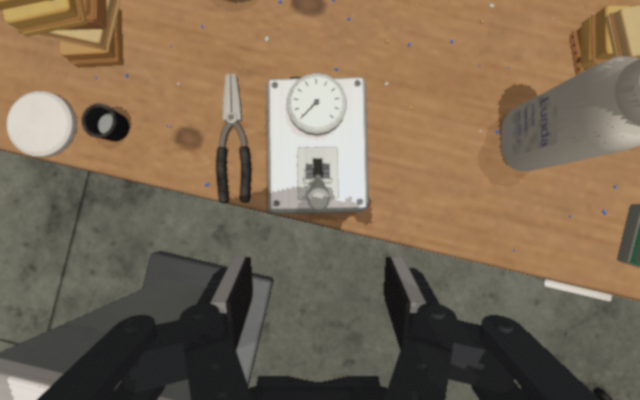

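The wrist picture shows the box with corners near (268,80), (364,78), (368,209) and (270,211), the gauge at (316,104) and the bat tip at (318,195). I'll refine the box pose from these.

```bash
cat > wf.py <<'E'
from goal import *
from scipy.optimize import least_squares
np.set_printoptions(suppress=True,precision=3)
d=np.load("w.npz");im=cv2.imread("pics/w1.png")
hsv=cv2.cvtColor(im,cv2.COLOR_BGR2HSV)
m=((hsv[...,1]<45)&(hsv[...,2]>135)).astype(np.uint8);m[:,:240]=0;m[:,400:]=0;m[:60]=0;m[230:]=0
m=cv2.morphologyEx(cv2.morphologyEx(m,cv2.MORPH_OPEN,np.ones((3,3))),cv2.MORPH_CLOSE,np.ones((9,9)))
k=max(cv2.findContours(m,0,2)[0],key=cv2.contourArea);b=cv2.approxPolyDP(k,12,True)[:,0];print(b.tolist(),cv2.boundingRect(k))
cv2.imwrite("pics/w1z.png",cv2.resize(im[60:230,240:400],None,fx=3.5,fy=3.5,interpolation=cv2.INTER_CUBIC))
Wt=np.eye(4);Wt[:3,:3]=R.from_rotvec(d["r"]).as_matrix();Wt[:3,3]=d["p"]
C=np.linalg.inv(Wt@d["T"])
def pw(P):q=np.c_[P,np.ones(len(P))]@C.T;q=q[:,:3]@d["K"].T;return q[:,:2]/q[:,2:]
t,_=target(0,78,-1);print("pred tip",pw([t]))
L=np.array([[62,46,60],[62,-46,60],[-62,-46,60],[-62,46,60],[31,0,78]])
print("pred",pw(BX.apply(L)+[*P,0]))
def fit(pix,idx):
    f=lambda p:(pw(R.from_euler('z',p[2]).apply(L[idx])+[p[0],p[1],0])-pix).ravel()
    r=least_squares(f,[*P,YAW],x_scale=[1,1,.01]);print(r.x,r.fun)
if __name__=="__main__":
    fit(np.array([(268,80),(364,78),(368,209),(270,211),(316,104)]),[0,1,2,3,4])
E
python3 wf.py
```

```text
[[269, 80], [272, 208], [364, 207], [363, 79]] (267, 74, 101, 135)
pred tip [[315.481 203.001]]
pred [[264.629  75.943]
 [366.885  75.894]
 [367.619 213.794]
 [264.113 213.895]
 [315.697 103.871]]
[ 450.894 -245.68     0.254] [-3.334 -3.245  2.893 -3.508  2.681  3.321 -2.793  3.69   0.53  -0.454]
```

View pics/w1z.png

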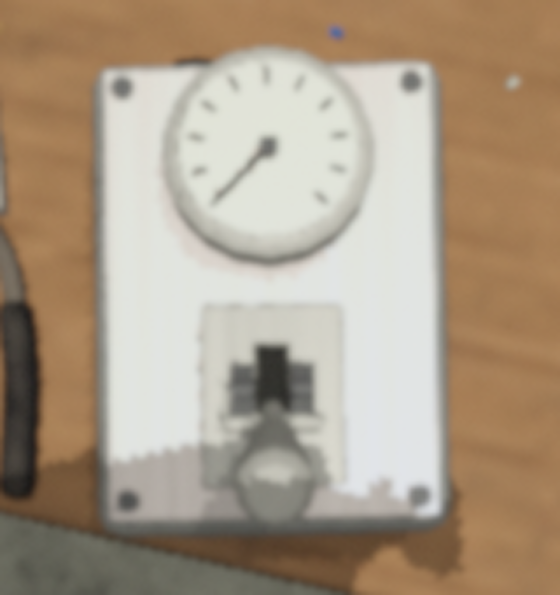

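```bash
sed -i 's/^P=.*/P=np.array([450.8,-245.3]);YAW=.25/' goal.py; python3 - <<'E'
from wf import *
for di in (68,70,78): t,_=target(0,di,-1);print("pred",di,pw([t]))
E
python3 st.py 0 163
```

```text
[[269, 80], [272, 208], [364, 207], [363, 79]] (267, 74, 101, 135)
pred tip [[318.255 202.59 ]]
pred [[264.495  76.557]
 [366.731  74.689]
 [369.973 212.534]
 [266.49  214.499]
 [316.209 103.548]]
pred 68 [[318.133 198.213]]
pred 70 [[318.156 199.062]]
pred 78 [[318.255 202.59 ]]
t 1.9 q [-1.009 -0.265  2.174  0.364  1.14   0.193] F [ 0.153 -0.606  0.969] op 59.9982489486131
tool [ 366.697 -266.472  204.032] -> [-0.018  0.001 -0.008] [ 0.217  0.022 -0.329] [ 0.217  0.029 -0.329]
```

```bash
python3 -m pendant '[[[-0.018,0,-0.008],[0.2,0,-0.33],70],[[0,0,0],[2,0,0],70],[[0,0,0],[2,0,0],70],[[0,0,0],[2,0,0],70],[[0,0,0],[2,0,0],70],[[0,0,0],[0,0,0],70],[[0,0,0],[0,0,0],70]]' 
python3 st.py 0 43 pics/w2.png
```

```text
time: 2.6
tool_pos: [396.7, -257.7, 127.3]
ee_rot: [2.443, 0.311, -1.713]
force: [-0.6, 0.4, 0.3]
opening: 59.8
t 2.6 q [-0.936 -0.104  2.2    0.401  0.952  0.164] F [-0.572  0.399  0.324] op 59.78798707285623
tool [ 396.692 -257.682  127.35 ] -> [0.    0.001 0.003] [ 3.942  0.151 -0.029] [ 3.943  0.139 -0.024]
[[  -0.      -0.314    0.95  -143.035]
 [   1.      -0.      -0.      -0.511]
 [   0.       0.95     0.314  -81.053]
 [   0.       0.       0.       1.   ]]
```

View pics/w2.png

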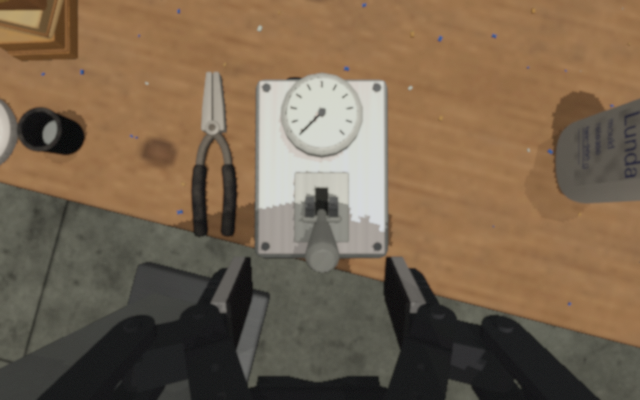

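Bat tip at (321,260), centred between the fingers (columns 235 and 400). I'll advance and close.

```bash
python3 -m pendant '[[[0,0,0],[2,0.1,0],70],[[0,0,0],[1.9,0,0],70],[[0,0,0],[0,0,0],70],[[0,0,0],[0,0,0],70]]' 
python3 st.py 0 43 pics/w3.png
```

```text
time: 3.05
tool_pos: [410.2, -255.5, 91.8]
ee_rot: [2.443, 0.31, -1.71]
force: [-0.6, 0.1, 0.5]
opening: 59.8
t 3.05 q [-0.907 -0.019  2.202  0.427  0.861  0.148] F [-0.56   0.085  0.518] op 59.786666978647716
tool [ 410.201 -255.495   91.806] -> [0.001 0.001 0.001] [0.137 0.017 0.038] [0.137 0.017 0.038]
[[  -0.      -0.314    0.95  -143.036]
 [   1.      -0.      -0.      -0.51 ]
 [   0.       0.95     0.314  -81.053]
 [   0.       0.       0.       1.   ]]
```

View pics/w3.png

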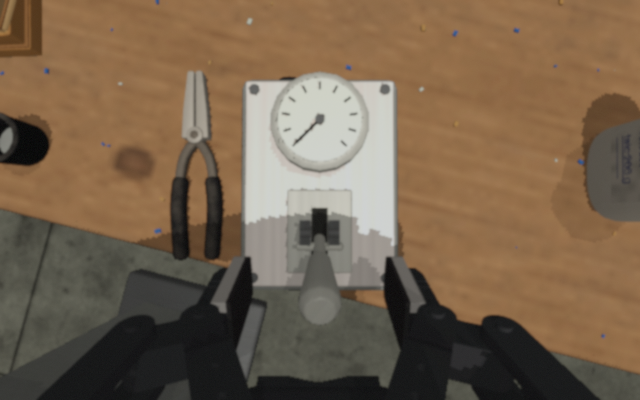

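```bash
python3 -m pendant '[[[0,0,0],[0.1,0,0.04],40],[[0,0,0],[0,0,0],20],[[0,0,0],[0,0,0],5],[[0,0,0],[0,0,0],0],[[0,0,0],[0,0,0],0],[[0,0,0],[0,0,0],0]]' 60
python3 st.py 0 43 pics/w4.png
```

```text
time: 3.7
tool_pos: [410.5, -255.9, 90.6]
ee_rot: [2.443, 0.308, -1.709]
force: [-3.0, -2.2, 4.8]
opening: 14.7
t 3.7 q [-0.907 -0.016  2.203  0.428  0.857  0.146] F [-3.013 -2.207  4.846] op 14.706310228907263
tool [ 410.451 -255.866   90.643] -> [0.001 0.    0.   ] [ 0.022 -0.026  0.012] [ 0.022 -0.025  0.012]
[[  -0.      -0.314    0.95  -143.037]
 [   1.      -0.      -0.      -0.509]
 [   0.       0.95     0.314  -81.054]
 [   0.       0.       0.       1.   ]]
```

View pics/w4.png

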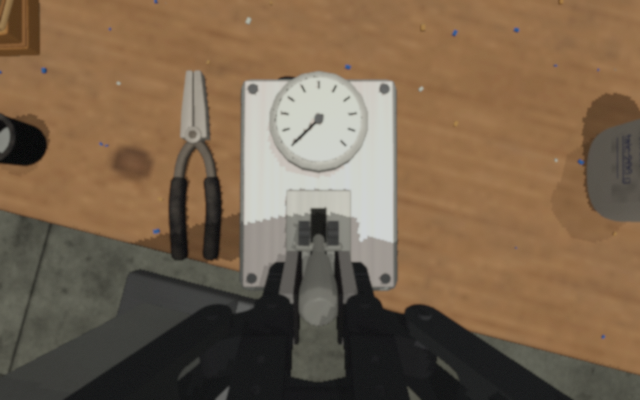

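Gripped, with the bat held between the pads at about (318,300). Now the pull.

```bash
python3 -m pendant '[[[0,0,0],[-0.3,0,0],0],[[0,0,0],[-0.3,0,0],0],[[0,0,0],[-0.3,0,0],0],[[0,0,0],[-0.3,0,0],0],[[0,0,0],[-0.2,0,0],0],[[0,0,0],[0,0,0],0],[[0,0,0],[0,0,0],0]]' 60
python3 st.py 0 57 pics/w5.png
```

```text
time: 4.45
tool_pos: [405.7, -256.5, 102.4]
ee_rot: [2.444, 0.307, -1.71]
force: [6.4, -4.2, -6.3]
opening: 14.6
t 4.45 q [-0.917 -0.046  2.204  0.419  0.886  0.153] F [ 6.407 -4.247 -6.265] op 14.611690914513012
tool [ 405.668 -256.513  102.392] -> [0. 0. 0.] [-0.11   0.03  -0.036] [-0.11   0.03  -0.036]
[[  -0.      -0.314    0.95  -143.037]
 [   1.      -0.      -0.      -0.51 ]
 [   0.       0.95     0.314  -81.053]
 [   0.       0.       0.       1.   ]]
```

View pics/w5.png

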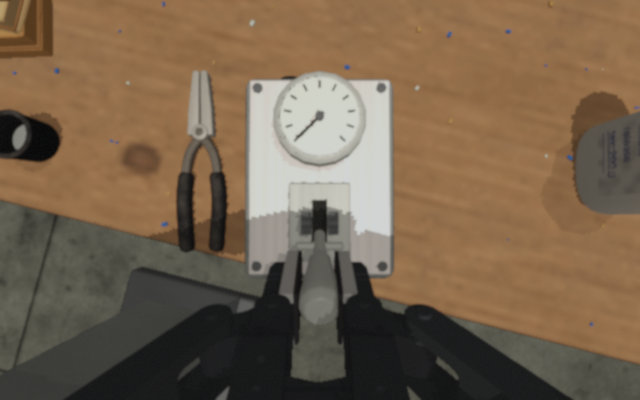

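```bash
python3 - <<'E'
from goal import *
a,ra=target(0,57,-1);b,rb=target(.05,57,-1)
print((ra.inv()*rb).as_rotvec(),ra.inv().apply(b-a)/10,rb.inv().apply(b-a)/10)
E
python3 -m pendant '[[[0,0,0],[-0.1,0,0],0],[[0,-0.05,0],[0,0,0],0],[[0,0,0],[0,0,0],0]]'; python3 st.py 0.05 57
```

```text
[-1.38792335e-17 -5.00000000e-02  1.38792335e-17] [ 7.12351575e-03  3.61962137e-15 -2.84881265e-01] [-7.12351575e-03  3.61235893e-15 -2.84881265e-01]
time: 4.8
tool_pos: [405.8, -256.4, 103.5]
ee_rot: [2.395, 0.303, -1.768]
force: [4.2, -4.8, -5.8]
opening: 15.0
t 4.8 q [-0.884 -0.039  2.183  0.348  0.899  0.23 ] F [ 4.174 -4.815 -5.797] op 15.023947728581266
tool [ 405.769 -256.422  103.502] -> [0.001 0.001 0.   ] [-0.016  0.037 -0.271] [-0.016  0.036 -0.271]
```

```bash
python3 -m pendant '[[[0,0,0],[0,0,-0.27],0],[[0,-0.05,0],[0,0,-0.285],0],[[0,-0.05,0],[0,0,-0.285],0],[[0,-0.05,0],[0,0,-0.285],0],[[0,0,0],[0,0,0],0]]'; python3 st.py 0.2 57 pics/w6.png
```

```text
time: 5.3
tool_pos: [416.1, -253.7, 105.8]
ee_rot: [2.244, 0.286, -1.935]
force: [2.6, -5.0, -6.4]
opening: 14.5
t 5.3 q [-0.771  0.015  2.101  0.154  0.954  0.461] F [ 2.615 -5.033 -6.359] op 14.477709731259537
tool [ 416.081 -253.672  105.819] -> [0.003 0.003 0.   ] [-0.051  0.048 -0.027] [-0.051  0.048 -0.027]
[[   0.      -0.314    0.95  -143.13 ]
 [   1.      -0.      -0.      -0.509]
 [   0.       0.95     0.314  -80.957]
 [   0.       0.       0.       1.   ]]
```

View pics/w6.png

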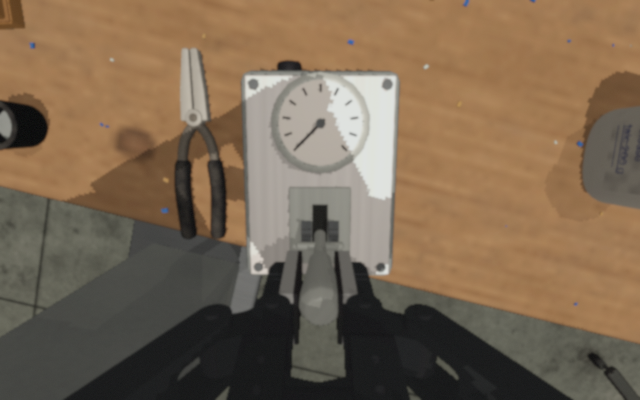

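The bat swings with the gripper and the force is steady at about 8 N. I'll continue.

```bash
python3 -m pendant '[[[0,-0.05,0],[-0.02,0.03,-0.3],0],[[0,-0.05,0],[-0.02,0.02,-0.29],0],[[0,-0.05,0],[0,0,-0.285],0],[[0,-0.05,0],[0,0,-0.285],0],[[0,-0.05,0],[0,0,-0.285],0],[[0,0,0],[0,0,0],0]]'; python3 st.py 0.45 57 pics/w7.png
```

```text
time: 5.95
tool_pos: [429.4, -250.3, 106.0]
ee_rot: [1.97, 0.253, -2.187]
force: [2.0, -5.2, -6.8]
opening: 14.3
t 5.95 q [-0.62   0.145  1.957 -0.088  1.11   0.738] F [ 1.958 -5.235 -6.812] op 14.324160645106163
tool [ 429.38  -250.346  105.953] -> [0.004 0.004 0.001] [-0.083  0.041 -0.061] [-0.083  0.041 -0.061]
[[   0.      -0.314    0.95  -143.215]
 [   1.      -0.      -0.      -0.509]
 [   0.       0.95     0.314  -80.812]
 [   0.       0.       0.       1.   ]]
```

View pics/w7.png

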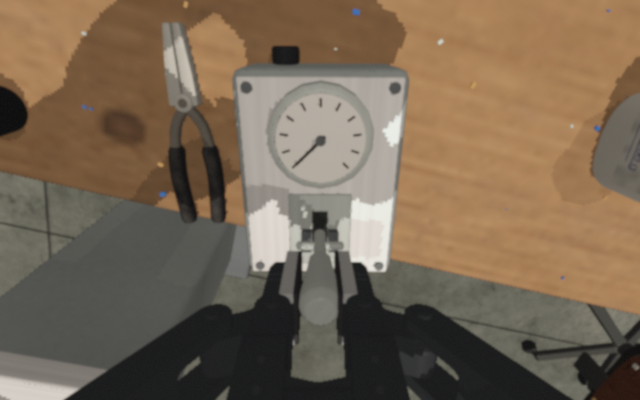

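```bash
python3 -m pendant '[[[0,-0.05,0],[-0.04,0.02,-0.31],0],[[0,-0.05,0],[-0.04,0.02,-0.31],0],[[0,-0.05,0],[-0.02,0,-0.285],0],[[0,-0.05,0],[0,0,-0.285],0],[[0,-0.05,0],[0,0,-0.285],0],[[0,0,0],[0,0,0],0],[[0,0,0],[0,0,0],0]]'; python3 st.py 0.7 57 pics/w8.png
```

```text
time: 6.7
tool_pos: [442.1, -247.2, 103.4]
ee_rot: [1.672, 0.216, -2.403]
force: [-1.7, -6.1, -8.0]
opening: 14.6
t 6.7 q [-0.505  0.306  1.804 -0.248  1.304  0.91 ] F [-1.693 -6.059 -7.994] op 14.574259691103236
tool [ 442.141 -247.193  103.426] -> [0.004 0.005 0.001] [-0.06   0.031 -0.127] [-0.059  0.031 -0.128]
[[   0.      -0.314    0.95  -143.261]
 [   1.      -0.      -0.      -0.51 ]
 [   0.       0.95     0.314  -80.651]
 [   0.       0.       0.       1.   ]]
```

View pics/w8.png

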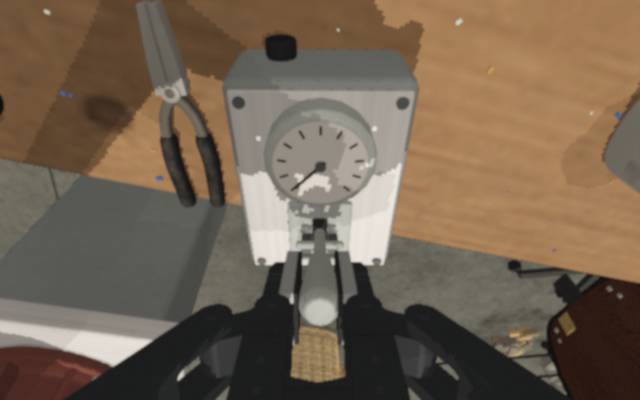

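```bash
python3 -m pendant '[[[0,-0.02,0],[0,0.02,-0.15],0],[[0,-0.01,0],[0,0,-0.15],0],[[0,0,0],[0,0,0],0],[[0,0,0],[0,0,0],0]]'; python3 st.py 0.7 57
```

```text
time: 7.15
tool_pos: [442.9, -247.0, 102.7]
ee_rot: [1.63, 0.211, -2.43]
force: [-3.4, -6.2, -6.2]
opening: 14.6
t 7.15 q [-0.494  0.328  1.785 -0.265  1.332  0.927] F [-3.428 -6.185 -6.156] op 14.586890346370694
tool [ 442.93  -246.989  102.69 ] -> [0.003 0.039 0.002] [-0.101  0.031 -0.022] [-0.1    0.031 -0.026]
```

```bash
python3 - <<'E'
from workcell import bot,eyes
from goal import *
st=bot.sense();r=R.from_rotvec(st["ee_rot"]);print("F tool",r.inv().apply(st["force"]).round(2))
s=eyes.camera("side");cv2.imwrite("pics/s8.png",cv2.resize(s["image"][100:200,290:420,::-1],None,fx=6,fy=6,interpolation=cv2.INTER_CUBIC))
E
```

```text
F tool [7.52 5.15 2.18]
```

View pics/s8.png

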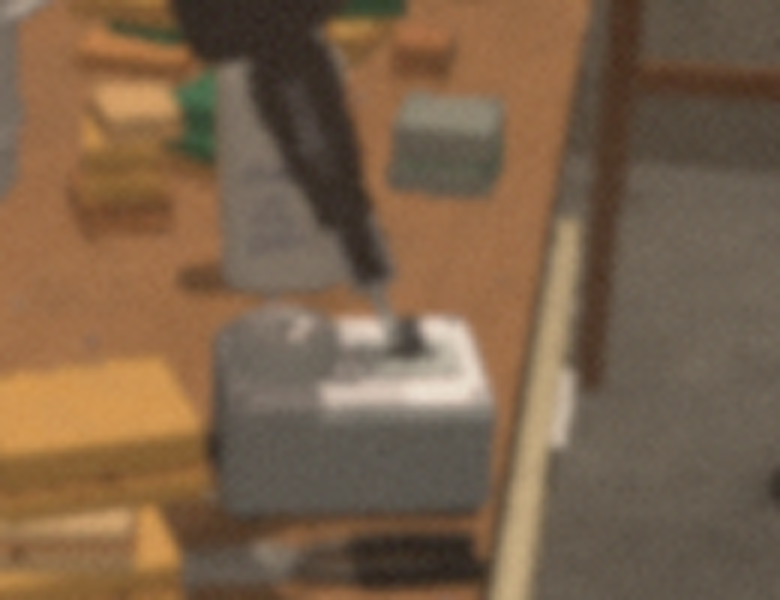

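```bash
python3 -m pendant '[[[0,0,0],[0,0,-0.2],0],[[0,0,0],[0,0,0],0],[[0,0,0],[0,0,0],0]]'; python3 st.py 0.7 57; python3 - <<'E'
from workcell import bot
from goal import *
st=bot.sense();r=R.from_rotvec(st["ee_rot"]);print("F tool",r.inv().apply(st["force"]).round(2),st["torque"])
E
```

```text
time: 7.5
tool_pos: [443.3, -246.9, 102.2]
ee_rot: [1.626, 0.211, -2.433]
force: [-7.1, -7.1, -5.0]
opening: 14.9
t 7.5 q [-0.492  0.331  1.782 -0.267  1.334  0.929] F [-7.119 -7.107 -4.957] op 14.928060460572661
tool [ 443.338 -246.868  102.211] -> [0.003 0.042 0.003] [-0.13   0.032  0.036] [-0.131  0.033  0.03 ]
F tool [7.87 5.13 6.12] [-1.00229267  0.45688719  0.3598343 ]
```

The bat is at its end stop: 2 mm commanded gave 0.6 mm, and force rose by 4 N. Now I'll lower it along its length and let go.

```bash
python3 -m pendant '[[[0,0,0],[0.3,0,0],0],[[0,0,0],[0.3,0,0],0],[[0,0,0],[0.3,0,0],0],[[0,0,0],[0.1,0,0],0],[[0,0,0],[0,0,0],0]]'; python3 st.py 0.7 46 pics/w9.png; python3 - <<'E'
from workcell import bot
from goal import *
st=bot.sense();r=R.from_rotvec(st["ee_rot"]);print("F tool",r.inv().apply(st["force"]).round(2),st["torque"])
E
```

```text
time: 8.0
tool_pos: [440.0, -247.9, 93.4]
ee_rot: [1.627, 0.211, -2.433]
force: [-6.5, -6.7, -3.0]
opening: 14.9
t 8.0 q [-0.497  0.338  1.792 -0.269  1.316  0.93 ] F [-6.523 -6.747 -2.967] op 14.895014206378523
tool [ 440.04  -247.87    93.387] -> [0.003 0.041 0.003] [0.022 0.017 0.009] [0.022 0.017 0.01 ]
[[   0.      -0.314    0.95  -143.264]
 [   1.      -0.      -0.      -0.511]
 [   0.       0.95     0.314  -80.627]
 [   0.       0.       0.       1.   ]]
F tool [5.7  4.09 6.18] [-0.94543817  0.51994869  0.28505873]
```

View pics/w9.png

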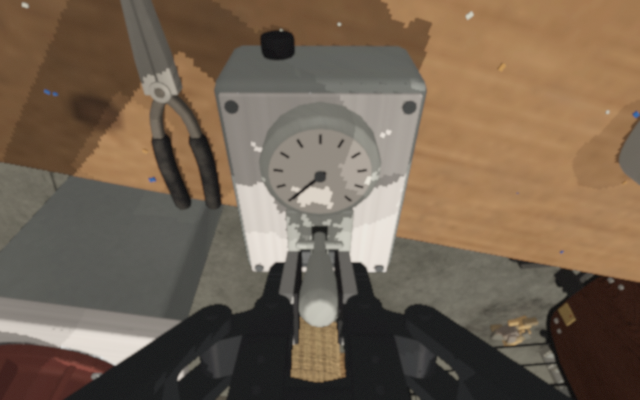

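```bash
python3 -m pendant '[[[0,0,0],[0,0,0],60],[[0,0,0],[0,0,0],60],[[0,0,0],[0,0,0],60],[[0,0,0],[0,0,0],60],[[0,0,0],[0,0,0],60]]'; python3 st.py 0.7 46 pics/w10.png
```

```text
time: 8.55
tool_pos: [444.9, -246.8, 95.0]
ee_rot: [1.64, 0.21, -2.424]
force: [0.1, -0.3, 0.3]
opening: 51.6
t 8.55 q [-0.494  0.337  1.788 -0.262  1.313  0.93 ] F [ 0.126 -0.28   0.344] op 51.58677693330649
tool [ 444.932 -246.775   95.039] -> [0.002 0.031 0.001] [0.362 0.002 0.413] [0.349 0.002 0.424]
[[   0.      -0.314    0.95  -143.264]
 [   1.      -0.      -0.      -0.51 ]
 [   0.       0.95     0.314  -80.633]
 [   0.       0.       0.       1.   ]]
```

View pics/w10.png

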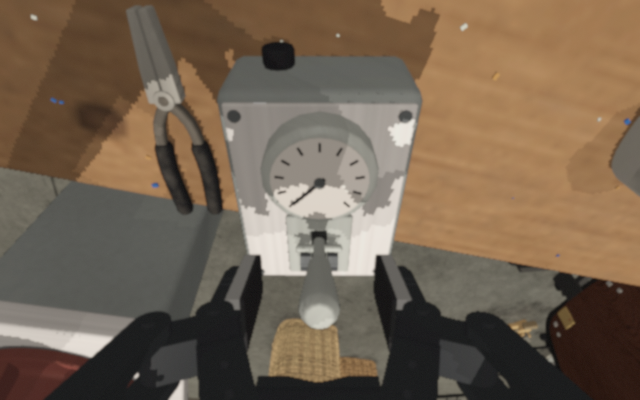

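The bat is free and leans to the gauge, its knob at (320,310). I'll back out along the tool axis and check.

```bash
python3 -m pendant '[[[0,0,0],[-1.5,0,0],60],[[0,0,0],[-3,0,0],60],[[0,0,0],[-3,0,0],60],[[0,0,0],[-3,0,0],60],[[0,0,0],[-3,0,0],60],[[0,0,0],[-2,0,0],60],[[0,0,0],[0,0,0],60],[[0,0,0],[0,0,0],60]]'; python3 st.py 0.7 200 pics/w11.png; python3 - <<'E'
from workcell import bot,eyes
from goal import *
s=eyes.camera("side");cv2.imwrite("pics/s11.png",cv2.resize(s["image"][100:200,290:420,::-1],None,fx=6,fy=6,interpolation=cv2.INTER_CUBIC))
d=np.load("w.npz")
Wt=np.eye(4);Wt[:3,:3]=R.from_rotvec(d["r"]).as_matrix();Wt[:3,3]=d["p"]
C=np.linalg.inv(Wt@d["T"])
def pw(P):q=np.c_[P,np.ones(len(P))]@C.T;q=q[:,:3]@d["K"].T;return q[:,:2]/q[:,2:]
for l in (.6,.7):
  for dd in (78,84,90):
    t,_=target(l,dd,-1);print(l,dd,"wrist",pw([t]).round(1),"side crop",((proj(s,t)-[290,100])*6).round(0))
im=cv2.imread("pics/w11.png");u=pw([t])[0].astype(int)
x0,y0=max(u[0]-70,0),max(u[1]-70,0);print(x0,y0)
cv2.imwrite("pics/w11z.png",cv2.resize(im[y0:y0+140,x0:x0+140],None,fx=4,fy=4,interpolation=cv2.INTER_CUBIC))
E
```

```text
time: 9.4
tool_pos: [500.9, -232.8, 239.3]
ee_rot: [1.641, 0.209, -2.423]
force: [0.6, 0.8, 0.2]
opening: 51.1
t 9.4 q [-0.433  0.267  1.579 -0.236  1.595  0.916] F [0.604 0.833 0.165] op 51.14759634679527
tool [ 500.892 -232.819  239.325] -> [0.002 0.03  0.   ] [ 0.507 -0.032  0.879] [ 0.481 -0.03   0.894]
[[   0.      -0.314    0.95  -143.264]
 [   1.      -0.      -0.      -0.51 ]
 [   0.       0.95     0.314  -80.634]
 [   0.       0.       0.       1.   ]]
0.6 78 wrist [[318.1 204.8]] side crop [[372. 224.]]
0.6 84 wrist [[318.1 208.1]] side crop [[369. 212.]]
0.6 90 wrist [[318.1 211.5]] side crop [[366. 200.]]
0.7 78 wrist [[318.1 196.2]] side crop [[355. 229.]]
0.7 84 wrist [[318.1 198.6]] side crop [[351. 218.]]
0.7 90 wrist [[318.1 201.2]] side crop [[346. 206.]]
248 131
```

View pics/w11z.png

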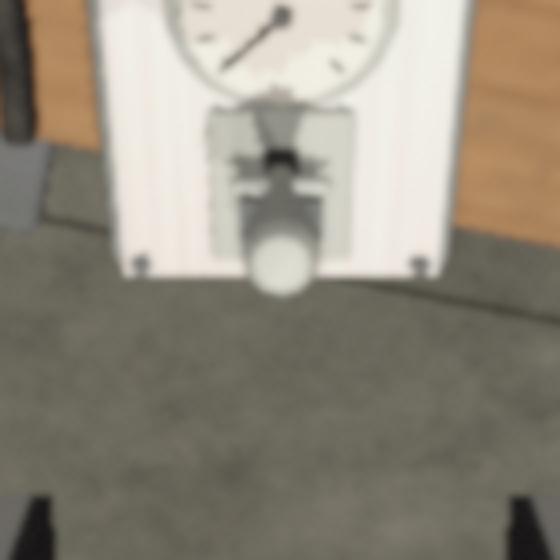

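View pics/s11.png

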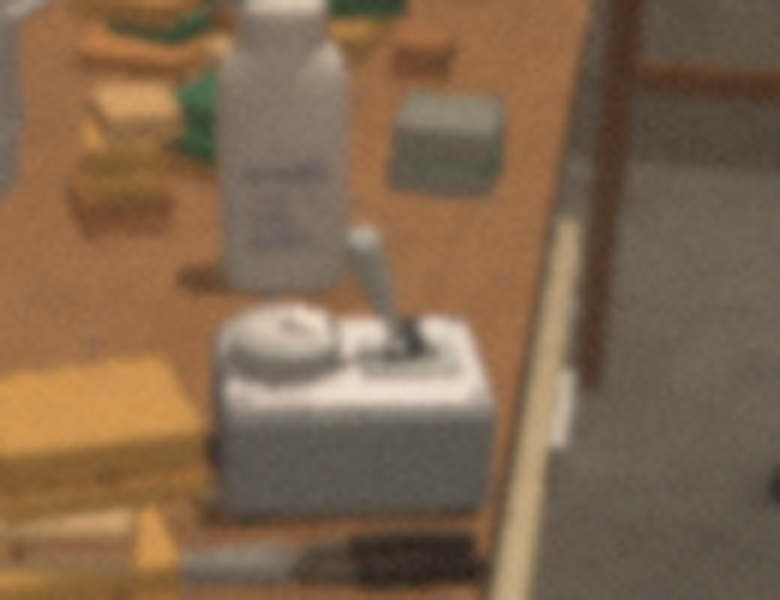

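```bash
python3 - <<'E'
from workcell import bot,eyes
from goal import *
s=eyes.camera("side")["image"][:,:,::-1].copy();s0=cv2.imread("pics/side0.png")
cam=eyes.camera("side");t=eyes.camera("top")
z=lambda i:cv2.resize(i[125:180,335:385],None,fx=12,fy=10.9,interpolation=cv2.INTER_CUBIC)
a=cv2.resize(s0[130:175,340:380],None,fx=10,fy=10,interpolation=cv2.INTER_CUBIC);b=cv2.resize(s[130:175,340:380],None,fx=10,fy=10,interpolation=cv2.INTER_CUBIC)
def draw(i,l,p):
    for d in (62,70,78):
        u=(proj(cam,target(l,d+p,-1)[0])[0]-[340,130]+.5)*10
        cv2.circle(i,tuple(int(v) for v in u),3,(0,0,255),-1); print(l,p,d,u.round())
draw(a,0,0);draw(b,.7,0)
cv2.imwrite("pics/cmp.png",np.hstack([a,b]))
T=t["image"][:,:,::-1]
cv2.imwrite("pics/top11.png",cv2.resize(T[165:245,360:460],None,fx=7,fy=7,interpolation=cv2.INTER_CUBIC))
E
```

```text
0 0 62 [271. 134.]
0 0 70 [283. 109.]
0 0 78 [295.  83.]
0.7 0 62 [114. 138.]
0.7 0 70 [105. 113.]
0.7 0 78 [96. 87.]
```

View pics/cmp.png

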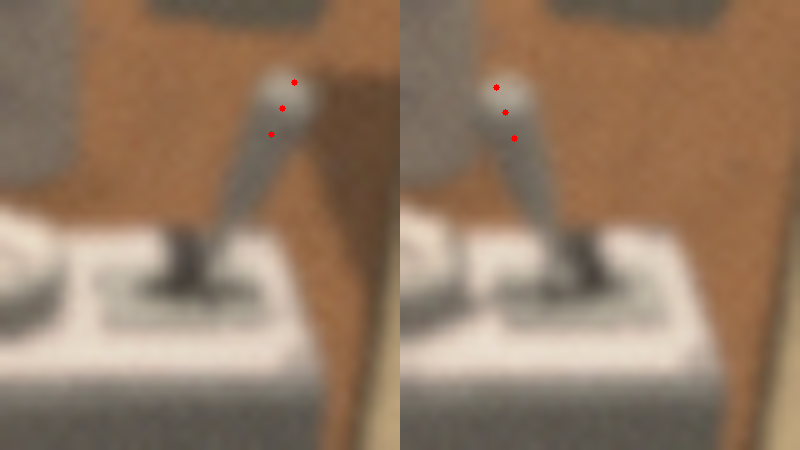

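View pics/w11.png

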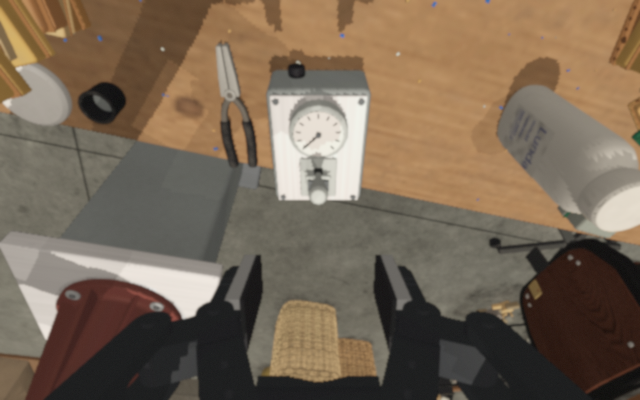

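```bash
python3 - <<'E'
from workcell import bot,eyes
from goal import *
cam=eyes.camera("side")
s=np.mean([eyes.camera("side")["image"][:,:,::-1].astype(float) for _ in range(3)],0).astype(np.uint8);s0=cv2.imread("pics/side0.png")
def meas(i,cols,l):
    g=cv2.resize(i[130:175,340:380],None,fx=10,fy=10,interpolation=cv2.INTER_CUBIC)
    h=cv2.cvtColor(g,cv2.COLOR_BGR2HSV)
    m=((h[...,1]<85)).astype(np.uint8);m[205:]=0;m[:40]=0;m[:,:cols[0]]=0;m[:,cols[1]:]=0
    n,lab,st,ce=cv2.connectedComponentsWithStats(m);k=1+np.argmax(st[1:,4]);mm=lab==k
    rows=[(r,np.flatnonzero(mm[r]).mean(),mm[r].sum()) for r in range(60,205,20) if mm[r].any()]
    print(l,"top row",np.flatnonzero(mm.any(1))[0],"rows",[(r,round(c),w) for r,c,w in rows])
    for ll in l:
        print(ll,[(proj(cam,target(ll,d,-1)[0])[0]-[340,130]+.5).round(2)*10 for d in (40,50,60,68,78)])
meas(s0,(190,325),(0,.05));meas(s,(81,190),(.7,.65,.6))
E
```

```text
(0, 0.05) top row 71 rows [(80, 284, np.int64(42)), (100, 286, np.int64(65)), (120, 280, np.int64(66)), (140, 271, np.int64(59)), (160, 258, np.int64(48)), (180, 249, np.int64(45)), (200, 240, np.int64(34))]
0 [array([239. , 204.6]), array([253.5, 172.9]), array([268.1, 140.9]), array([279.9, 115.1]), array([294.8,  82.6])]
0.05 [array([232.3, 202.6]), array([245. , 170.4]), array([257.9, 137.9]), array([268.3, 111.7]), array([281.4,  78.6])]
(0.7, 0.65, 0.6) top row 76 rows [(80, 102, np.int64(39)), (100, 108, np.int64(55)), (120, 110, np.int64(59)), (140, 112, np.int64(63)), (160, 122, np.int64(51)), (180, 129, np.int64(45)), (200, 136, np.int64(36))]
0.7 [array([139. , 207.1]), array([127.9, 175.9]), array([116.7, 144.5]), array([107.6, 119.2]), array([96.2, 87.2])]
0.65 [array([146. , 204.8]), array([136.7, 173. ]), array([127.3, 141. ]), array([119.7, 115.2]), array([110.1,  82.6])]
0.6 [array([153.1, 202.8]), array([145.6, 170.6]), array([138.1, 138. ]), array([131.9, 111.7]), array([124.2,  78.6])]
```

View pics/top11.png

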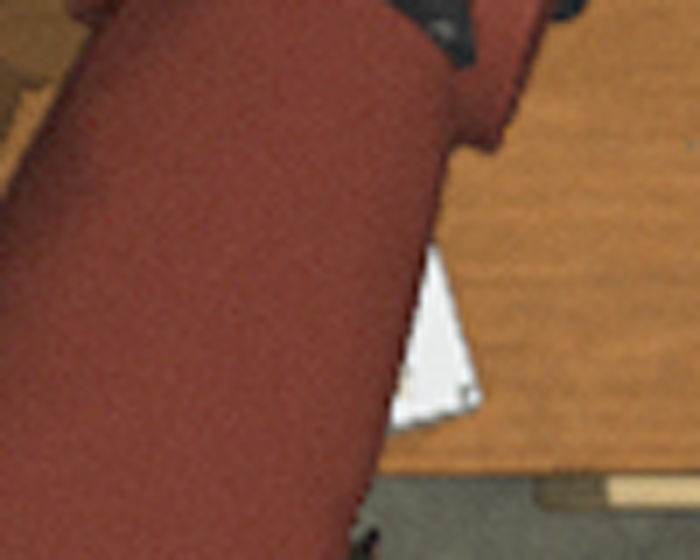

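The side view agrees. The bat's axis matches lean 0.70 to about 0.3 px, and its top edge sits at the home height (offset 11.2 against 11.6 tenths of a pixel when it was off). I'll hand it in.

```bash
python3 -c "
from workcell import bot,job
s=bot.sense();print(s['time'],s['force'],abs(s['qd']).max());print(job.job_done())"
```

```text
9.85 [0.15370462 0.43649676 0.32839347] 0.005112541094795827
the job is handed in; nothing more can be done
None
```

The gauge box is switched on: I gripped its toggle across the box's y, pulled it out about 13 mm, and swung it over to its end stop on the gauge side. I then eased it most of the way back, let go so the spring drew it home, and backed the gripper off. The job was handed in at 9.85 s.

**Last checks:**
- **Lean:** in the side view the toggle's axis lies within about 0.3 px of the line expected for 0.70 rad (on). An earlier reading by eye of the tip alone suggested about 0.66.
- **Home in the notch:** its end sits at the same height, relative to what is expected, as when it was home before, to about 0.04 px.
- **Contact:** the wrist force was about 0.6 N with the arm still and the gripper clear, so nothing was being touched.
- **Not confirmed:** the last top view was blocked by the arm. I took no final picture of the knob box, but the arm never went near it.

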